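Nudge a hanger plate square into the stop corner of a drill jig

ROBOT

A 7-joint arm with a two-finger parallel gripper is mounted at the origin on a cart in front of the work surface, level with it; the furniture and walls round the work are solid. World frame = base frame: x ahead of the robot, y to its left, z up, the work surface at z = 0. Lengths are in m, angles in rad, forces in N, time in s.
With the tool pointing down it reaches from about 0.425 to 0.925 m from the base axis. Payload 6.8 kg.
Tool frame: the origin (TCP) lies on the centre line of the jaws, within the pads' length; the fingertips stand 14 mm ahead of it and the grasp point (between the pads) lies 5 mm behind it (r.tips_ahead is the distance from the TCP to the fingertips, in m); z points along the fingers, y is the line along which they close (so a half turn about z gives the same grasp; the last joint's range is limited). The gripper opens to 85 mm and grips with 20 to 120 N. Pads are 22 mm wide; open, the fingers measure 114 mm over their backs; the gripper's body (76 mm by 85 mm) begins 54 mm behind the grasp point. The pads swing forward as they close: fully open they stand 13 mm farther back than shut.
Start: joints at [1.182, 0.477, 0.022, 1.555, -0.011, 1.109, -0.083], TCP at [0.187, -0.649, 0.245] pointing down, gripper open.
Joint ranges: [-2.96, 2.96], [-0.34, 2.1], [-1.41, 1.46], [0.24, 2.44], [-1.37, 4.51], [0.17, 1.92], [-2.96, 2.96]. Speed limits (rad/s): [2.39, 2.39, 3.14, 3.14, 3.14, 3.14, 3.14].

INTERFACE

Orientations are given as a rotation vector (axis times angle).
In Python, from bench import r, eyes gives the robot as it stands.
- The arm moves only by the tool step_arm, never from a script. Its argument "rows" is a list of rows, each a list of 6 numbers: the shift along the world's x, y, z in units of 60 cm (1.0 is 60 cm), then the turn, a rotation vector about the world's x, y, z in units of pi rad (1.0 is pi rad). In form: [[x, y, z, rx, ry, rz], ...]. A call has 1 to 5 rows; each row is the pose to reach, as a shift and turn from the pose commanded when the call began, turning the shorter way round; what a row does not reach only later rows make up. A row lasts 1/12 s, in which the tool goes at most 41.7 mm and 7.16 degrees, less where a joint would pass 70% of its speed; a pose out of reach is approached as far as the arm can. A call with a number of a shift or a turn outside -1 to 1 is refused whole. A call with a gripper value outside its range is refused whole. "jaw" is the closure, from 0 (fully open) to 1 (shut), set as the call begins (left out, the last holds). The fingers move at their own pace and stop on an object; "squeeze" is the grip in N (left out, the last holds). Time passes only in rows, so rows that repeat a pose let the fingers close. It gives the time, the measured TCP pose, the force, the opening and the grip force at its end, in the units of the state.
- r.get_obs(): the state, without advancing time (a new reading comes with each control period).
- eyes.grab_frame(name): name is "side" or "top"; returns the picture (400x640x3 uint8, red, green, blue); there is no depth.
- eyes.camera_info(name): a dict with "mtx" (3x3 intrinsics, pixels), "extrinsics" (4x4, takes a point from camera to world coordinates). Camera axes: x right, y down, z forward; pixel columns grow to the right and rows downward; lengths in m; the calibration is good to about 2 mm. A picture is of the moment at which its call begins. camera_info takes no time and is no camera call.
- r.hand_in(): hands the job in; it is judged then, once.
The state is a dict: "clock": time; "joints": joint angles; "qvel": joint speeds; "tau": joint torques, N m; "tcp_pos": TCP position; "orientation": TCP orientation; "contact_force": force on the tool from outside, world axes, zero at the start; "moment": the same for the moment, N m; "grip_width": finger opening in m; "gripper_force": force on a finger pad.
Only numpy, scipy, OpenCV 4.12 (cv2) and the standard library are available. Lean on these libraries where they do the work, as an engineer would, in place of code of your own. Each camera call takes 0.05 s, during which the arm holds its last target. There are 200 camera calls.

TASK

The aluminium hanger plate lies askew in the drill jig. Pick up the nudging stick by its wooden handle and, with its rubber nose, gently nudge the plate along the jig floor until it sits flat and square in the stop corner under the drill bridge, touching both metal walls along its whole edges. Then lay the stick back down flat on the worktop, clear of the jig; never touch the plate with the gripper, and leave the other things where they are.

Things in the scene. Friction and masses are not known exactly. Their poses are not given: they have to be found in the camera images.
- jig: Drill jig fixed to the worktop: a tray 204 (x) x 174 (y) mm outside, origin at the centre of its underside. Floor 8 mm thick; walls 12 mm thick, tops 36 mm above the worktop; inner wall faces at x = +/-90 and y = +/-75 mm. Walls +x and +y are aluminium (the stop corner), -x and -y wood. Its corner points ahead and to the left. Reach in over the wooden walls, tilted.
- stop_corner (a point): Stop corner of the jig: where the inner faces of the two aluminium walls meet, on the floor (8 mm above the worktop); axes as the jig's. A 55 mm square steel bridge with a drill bushing lies on the walls over it, hiding the inside from x = 47 to 90 and y = 32 to 75 mm of the jig; underside 36, highest point 49 mm above the worktop.
- plate: Loose flat aluminium plate, 110 (x) x 80 (y) x 8 mm, about 0.2 kg, lying on the jig floor; origin at the centre of its underside, axes within 8 degrees of the jig's. At the start its middle must travel 14 to 29 mm along the jig's x and y to the walls; between it and the wooden walls are about 35 to 60 mm.
- plate_corner (a point): The plate's +x +y corner, on its underside (x = 55, y = 40 mm): the one that belongs in the stop corner.
- plate_xend (a point): The plate's +x -y corner, on its underside (x = 55, y = -40 mm): the other end of the edge that belongs against the jig's +x wall.
- plate_yend (a point): The plate's -x +y corner, on its underside (x = -55, y = 40 mm): the other end of the edge that belongs against the jig's +y wall.
- stick: Loose nudging stick, 0.1 kg, 210 mm long, lying along its x axis; origin on its underside below the joint of handle and shank, its axis 11 mm higher. Flat-sided wooden handle 24 wide (y) x 22 high, x = -105 to -5 mm; brass ferrule 20 thick to x = 2; steel shank 8 thick; rubber nose 10 thick, x = 86 to 105, round end. It lies right of the jig beside a gouge; either may be nearer to it.
- stick_nose (a point): Centre of the ball (5 mm radius) that forms the rubber nose's end, at x = 100, z = 11 mm in the stick's frame.
- stick_butt (a point): Centre of the butt end of the stick's handle, at x = -105, z = 11 mm in the stick's frame.
- gouge: Carving gouge, 206 mm long and 24 mm wide, lying loose beside the stick, about parallel to it; bystander. Origin at its middle on the worktop, handle to its +y, blade to -y.
- wax: Round tin, 77 mm across and 30 mm high, loose, behind the stick and gouge; bystander. Origin at the centre of its underside.
Things that resemble listed ones, but are neither listed nor needed, are in the scene too. Of the things that look like the plate, the largest one is meant.

How it is judged:
On the way, in this order (a step that is already met when the one before it is completed fails the run):
1. the stick is lifted clear of the worktop in the gripper (height (world z) of stick above 0.06 m and contact force between the fingers and stick above 1 N), for 0.2 s.
2. the plate touches both aluminium walls along its edges (x of each of plate_corner, plate_xend in the frame of jig above 0.088 m and y of each of plate_corner, plate_yend in the frame of jig above 0.073 m), for 0.2 s.
At the end, for the whole second after the job is handed in: The plate lies flat on the jig floor and at rest, both ends of its +x edge within 2 mm of the jig's +x wall and both ends of its +y edge within 2 mm of the +y wall; the stick lies flat and at rest on the worktop (nose and butt under 25 mm high), touching neither jig nor plate (all of step 2 and angle between plate's own z axis and vertical below 0.03 rad and linear speed of plate below 0.01 m/s and height (world z) of stick_nose between 0 and 0.025 m and height (world z) of stick_butt below 0.025 m and contact force between stick and jig below 0.05 N and contact force between stick and plate below 0.05 N and linear speed of stick below 0.02 m/s).
It fails at once if the robot touches the plate with the gripper or arm (contact force between any of the fingers, the arm and plate above 0.5 N).
It fails at once if the stick presses on the plate with more than 30 N (contact force between stick and plate above 30 N).
It fails at once if the plate is tipped up by more than 17 degrees (angle between plate's own z axis and vertical above 0.3 rad).
It fails at once if a bystander (gouge or tin) is moved by more than 30 mm (distance of any of gouge, wax from where it was at the start of the episode above 0.03 m).
It also fails if it takes over 72 s, if anything falls off the work surface, if the arm or the gripper's body presses on something with over 40 N, if the wrist force passes 120 N, or if a joint passes its speed limit or range.

## Working session

There is one attempt and no reset: what is moved stays moved. The work goes in short steps, Python scripts to look and compute and a tool call to move; the robot and the scene stay as the last step left them, time stands still between calls to the robot, and variables do not carry over. Pictures are saved under pics/ and viewed, at most 10 in all, crops included, and the job is handed in when it is done.

Besides the shell and the picture viewer there is one more tool, called after ">>>" by a JSON object that holds its "name" and its "arguments". step_arm: Moves the arm, as the interface text tells. Shifts and turns lie within -1 to 1; 1 stands for 60 cm of shift or pi rad of turn. Its arguments: {"type":"object","properties":{"rows":{"type":"array"},"jaw":{"type":"number"},"squeeze":{"type":"number"}},"required":["rows"]}

```bash
mkdir -p pics; ls
cat > h.py <<'E'
import numpy as np, cv2
from bench import r, eyes
def cam(n):
    i=eyes.camera_info(n); return np.array(i["mtx"]),np.array(i["extrinsics"])
def ray(n,uv,z):
    K,T=cam(n); d=T[:3,:3]@np.linalg.solve(K,[uv[0],uv[1],1.]); o=T[:3,3]
    return o+d*(z-o[2])/d[2]
def proj(n,p):
    K,T=cam(n); q=K@(T[:3,:3].T@(np.array(p)-T[:3,3])); return q[:2]/q[2]
def grab(n,f=None):
    im=eyes.grab_frame(n)[:,:,::-1].copy()
    if f: cv2.imwrite("pics/"+f,im)
    return im
E
python3 - <<'E'
from h import *
o=r.get_obs(); print({k:np.round(v,3) for k,v in o.items()})
a=grab("top","t0.png");b=grab("side","s0.png")
for n in("top","side"): print(n,cam(n)[1].round(3).tolist(),cam(n)[0].round(0).tolist())
E
```

```text
pics
{'clock': np.float64(0.0), 'joints': array([ 1.182,  0.478,  0.022,  1.556, -0.012,  1.109, -0.083]), 'qvel': array([-0.   ,  0.003,  0.001, -0.001,  0.001, -0.   ,  0.   ]), 'tau': array([-1.0000e-03, -5.9646e+01,  1.6080e+00, -2.8120e+01,  1.2000e-02,
        9.0000e-03,  0.0000e+00]), 'tcp_pos': array([ 0.187, -0.648,  0.244]), 'orientation': array([-3.109e+00, -4.390e-01,  1.000e-03]), 'contact_force': array([-0.206,  0.861,  0.756]), 'moment': array([-0.009,  0.011,  0.038]), 'gripper_force': np.float64(0.0), 'grip_width': np.float64(0.086)}
top [[-0.006, -0.999, 0.045, 0.571], [-1.0, 0.004, -0.024, -0.179], [0.024, -0.045, -0.999, 1.256], [0.0, 0.0, 0.0, 1.0]] [[486.0, 0.0, 325.0], [0.0, 486.0, 200.0], [0.0, 0.0, 1.0]]
side [[0.922, -0.203, 0.33, 0.332], [-0.387, -0.505, 0.772, -0.846], [0.01, -0.839, -0.544, 0.526], [0.0, 0.0, 0.0, 1.0]] [[380.0, 0.0, 319.0], [0.0, 380.0, 202.0], [0.0, 0.0, 1.0]]
```

View pics/t0.png

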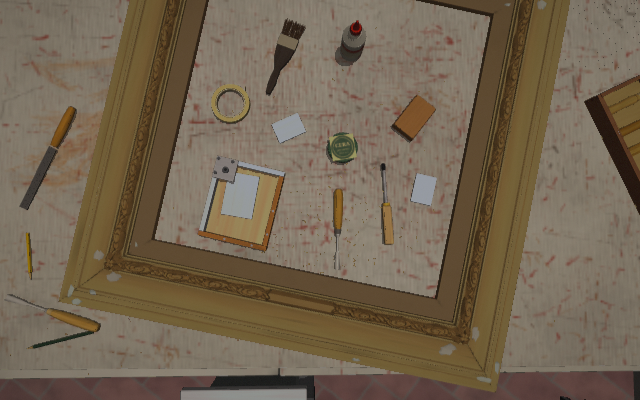

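View pics/s0.png

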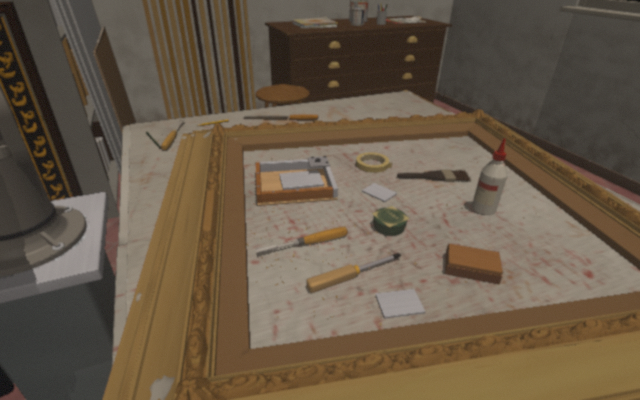

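The top view shows two tools right of the jig. At (383,167)–(388,243) is one with a dark nose, a grey shank and a wooden handle towards the robot. At (338,190)–(336,268) is one with its handle ahead and a pointed blade. The first fits the stick; the second is the gouge. The plate candidates are (240,195) inside the jig, and (289,128) and (424,189) outside it. The one in the jig is the largest, so it is the plate. I'll confirm this in a crop.

Run:
```python
from h import *
a=cv2.imread("pics/t0.png")
l=cv2.resize(a[145:255,190:300],None,fx=5,fy=5,interpolation=cv2.INTER_CUBIC)
m=cv2.resize(a[145:255,360:410],None,fx=5,fy=5,interpolation=cv2.INTER_CUBIC)
cv2.imwrite("pics/c0.png",np.hstack([l,m]))
```

```text
(no output)
```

View pics/c0.png

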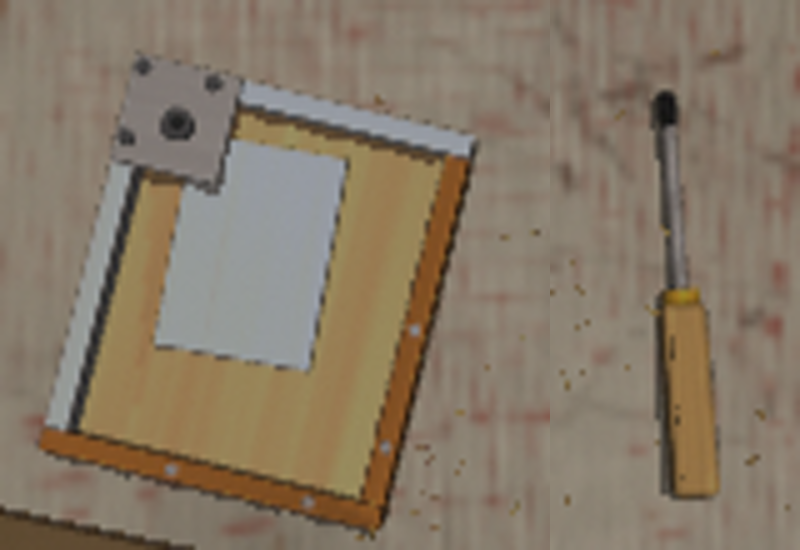

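The crop confirms both: the stick has a dark nose at (382,164) and its butt at (388,244). The plate's visible corners in the crop are (345,157), (310,370) and (155,345), with its fourth corner under the bridge. Next I'll turn these into positions.

```bash
cat >> h.py <<'E'
def jigframe(pts): # top outer corners (-x,-y),(+x,-y),(-x,+y) at z=.036
    A,B,C=[np.array(p)[:2] for p in pts]
    src=np.array([[-.102,-.087],[.102,-.087],[-.102,.087]]); dst=np.array([A,B,C])
    s=src-src.mean(0); d=dst-dst.mean(0)
    th=np.arctan2((s[:,0]*d[:,1]-s[:,1]*d[:,0]).sum(),(s*d).sum())
    R=np.array([[np.cos(th),-np.sin(th)],[np.sin(th),np.cos(th)]])
    return R,dst.mean(0)-R@src.mean(0),th
E
python3 - <<'E'
from h import *
cr=lambda x,y,u0=190:(u0+x/5-.4,145+y/5-.4)
J=[ray("top",cr(*p),.036) for p in[(380,532),(475,140),(38,445)]]
print("sides",np.linalg.norm(J[0]-J[1]),np.linalg.norm(J[0]-J[2]))
R,t,th=jigframe(J); print("jig",t.round(4),np.degrees(th))
P=[ray("top",cr(*p),.016) for p in[(345,157),(310,370),(155,345)]]
print("plate sides",np.linalg.norm(P[0]-P[1]),np.linalg.norm(P[1]-P[2]))
for p in P: print("plate corner world",p.round(4),"jig",(R.T@(p[:2]-t)).round(4))
d=P[0]-P[1];print("plate yaw",np.degrees(np.arctan2(d[1],d[0])))
n=ray("top",cr(663-550,92,360),.011);b=ray("top",cr(693-550,497,360),.011)
# handle centreline from side ends
f=ray("top",cr(683-550,297,360),.011)
d=n-b;print("nose",n.round(4),"butt",b.round(4),"ferr",f.round(4),"len",np.linalg.norm(d),"yaw",np.degrees(np.arctan2(d[1],d[0])))
for nm,p in(("nose",n),("butt",b)): print(nm,"side px",proj("side",p).round(1))
print("frame inner bottom",ray("top",(380,284),0.0))
from scipy.spatial.transform import Rotation as Q
print(Q.from_rotvec(r.get_obs()["orientation"]).as_matrix().round(3), r.tips_ahead)
E
```

```text
sides 0.20176659738319927 0.17550811057059026
jig [ 0.6187 -0.0009] -14.358970016621397
plate sides 0.10994475539745865 0.07950886658690752
plate corner world [ 0.688  -0.0415  0.016 ] jig [ 0.0772 -0.0222]
plate corner world [ 0.5795 -0.0239  0.016 ] jig [-0.0323 -0.032 ]
plate corner world [0.5926 0.0546 0.016 ] jig [-0.039   0.0472]
plate yaw -9.250401982573072
nose [ 0.7211 -0.359   0.011 ] butt [ 0.5126 -0.3721  0.011 ] ferr [ 0.6152 -0.3681  0.011 ] len 0.20889723455340553 yaw 3.6041256113168982
nose side px [399.3 254. ]
butt side px [307.4 286.2]
frame inner bottom [ 0.40962494 -0.35144703  0.        ]
[[ 0.961  0.277 -0.001]
 [ 0.277 -0.961  0.002]
 [-0.    -0.002 -1.   ]] 0.014
```

The sizes and heights agree with those given: jig 202×176 mm, plate 110×79.5 mm, stick 209 mm, and the side pixels match. Setting out to above the handle.

>>> {"name": "step_arm", "arguments": {"rows": [[0.05, 0.038, 0, 0, 0, -0.014], [0.1, 0.076, 0, 0, 0, -0.028], [0.15, 0.114, 0, 0, 0, -0.042], [0.2, 0.152, 0, 0, 0, -0.056], [0.25, 0.19, 0, 0, 0, -0.0694]], "jaw": 0.4, "squeeze": 60}}

```text
clock: 0.52
tcp_pos: [0.3381, -0.5331, 0.2449]
orientation: [-3.139, -0.095, 0.001]
contact_force: [0.3, -0.6, -0.4]
grip_width: 0.0511
gripper_force: 0.0
```

>>> {"name": "step_arm", "arguments": {"rows": [[0.05, 0.038, 0, 0, 0, 0], [0.1, 0.076, 0, 0, 0, 0], [0.15, 0.114, 0, 0, 0, 0], [0.2, 0.152, 0, 0, 0, 0], [0.25, 0.19, 0, 0, 0, 0]]}}

```text
clock: 0.93
tcp_pos: [0.4881, -0.4191, 0.245]
orientation: [-3.14, -0.098, 0.001]
contact_force: [0.6, -0.9, 0.2]
grip_width: 0.0511
gripper_force: 0.0
```

>>> {"name": "step_arm", "arguments": {"rows": [[0.03, 0.02, -0.05, 0, 0, 0], [0.06, 0.04, -0.1, 0, 0, 0], [0.09, 0.06, -0.15, 0, 0, 0], [0.1175, 0.0867, -0.2, 0, 0, 0], [0.1175, 0.0867, -0.208, 0, 0, 0]]}}

```text
clock: 1.35
tcp_pos: [0.5589, -0.361, 0.1142]
orientation: [-3.132, -0.11, 0.008]
contact_force: [-0.9, 1.4, -0.6]
grip_width: 0.0512
gripper_force: 0.0
```

>>> {"name": "step_arm", "arguments": {"rows": [[0, 0, 0, 0, 0, 0], [0, 0, 0, 0, 0, 0], [0, 0, 0, 0, 0, 0]]}}

```text
clock: 1.6
tcp_pos: [0.5572, -0.3704, 0.1218]
orientation: [3.138, 0.095, 0.002]
contact_force: [-0.5, -0.4, -0.1]
grip_width: 0.0514
gripper_force: 0.0
```

Run:
```python
from h import *
o=r.get_obs();print(o["tcp_pos"].round(4),o["orientation"].round(4),o["joints"].round(2))
a=grab("top","t1.png");b=grab("side","s1.png")
x=cv2.resize(a[120:270,300:460],(400,375),interpolation=cv2.INTER_CUBIC);y=cv2.resize(b[140:330,230:430],(395,375),interpolation=cv2.INTER_CUBIC)
cv2.imwrite("pics/c1.png",np.hstack([x,y]))
```

```text
[ 0.5572 -0.3704  0.1218] [3.1383e+00 9.5500e-02 1.7000e-03] [ 0.53  0.59 -0.05  1.67  0.04  0.88 -1.05]
```

View pics/c1.png

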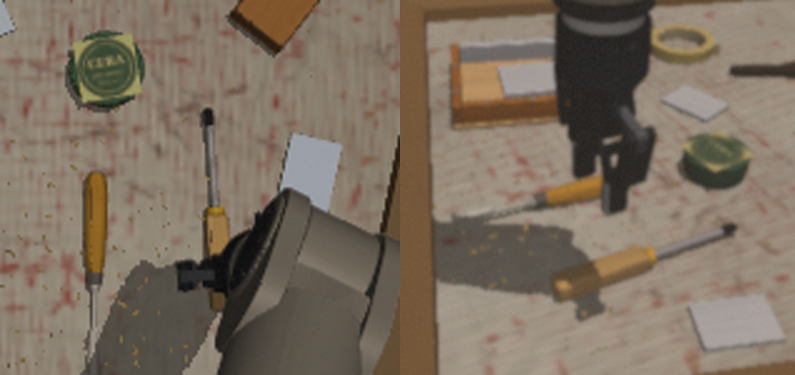

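The picture shows the fingers straddling the stick's handle, with the gouge and the spare plate clear of them. Descending, gripping and lifting.

>>> {"name": "step_arm", "arguments": {"rows": [[0, 0, -0.05, 0, 0, 0], [0, 0, -0.1, 0, 0, 0], [0, 0, -0.14, 0, 0, 0], [0, 0, -0.17, 0, 0, 0], [0, 0, -0.17, 0, 0, 0]]}}

```text
clock: 2.12
tcp_pos: [0.555, -0.3682, 0.0156]
orientation: [-3.138, -0.097, 0.007]
contact_force: [-0.9, -0.5, -0.3]
grip_width: 0.0515
gripper_force: 0.0
```

>>> {"name": "step_arm", "arguments": {"rows": [[0, 0, 0, 0, 0, 0], [0, 0, 0, 0, 0, 0], [0, 0, 0, 0, 0, 0], [0, 0, 0, 0, 0, 0], [0, 0, 0, 0, 0, 0]], "jaw": 1}}

```text
clock: 2.53
tcp_pos: [0.5588, -0.3697, 0.0209]
orientation: [3.138, 0.098, 0.005]
contact_force: [-0.7, -0.5, 7.2]
grip_width: 0.0224
gripper_force: 61.1
```

>>> {"name": "step_arm", "arguments": {"rows": [[0, 0, 0, 0, 0, 0], [0, 0, 0, 0, 0, 0], [0, 0, 0, 0, 0, 0]]}}

```text
clock: 2.78
tcp_pos: [0.5588, -0.3697, 0.0209]
orientation: [3.138, 0.098, 0.005]
contact_force: [-1.4, -0.1, 7.9]
grip_width: 0.0226
gripper_force: 61.1
```

>>> {"name": "step_arm", "arguments": {"rows": [[0, 0, 0.03, 0, 0, 0], [0, 0, 0.09, 0, 0, 0], [0, 0, 0.15, 0, 0, 0], [0, 0, 0.21, 0, 0, 0], [0, 0, 0.27, 0, 0, 0]]}}

```text
clock: 3.2
tcp_pos: [0.5574, -0.3684, 0.183]
orientation: [3.14, 0.099, 0.001]
contact_force: [0.9, -0.1, -1.0]
grip_width: 0.0224
gripper_force: 60.2
```

>>> {"name": "step_arm", "arguments": {"rows": [[0, 0, 0.06, 0, 0, 0], [0, 0, 0.1, 0, 0, 0], [0, 0, 0.1, 0, 0, 0], [0, 0, 0.1, 0, 0, 0]]}}

```text
clock: 3.53
tcp_pos: [0.5583, -0.369, 0.2431]
orientation: [3.138, 0.098, 0.006]
contact_force: [-0.3, 0.1, -2.0]
grip_width: 0.0229
gripper_force: 60.2
```

>>> {"name": "step_arm", "arguments": {"rows": [[0, 0, 0, -0.002, 0.03, 0], [0, 0, 0, -0.004, 0.06, 0], [0, 0, 0, -0.006, 0.09, 0], [0, 0, 0, -0.0075, 0.12, 0], [0, 0, 0, -0.0075, 0.12, 0]]}}

```text
clock: 3.95
tcp_pos: [0.5592, -0.3653, 0.236]
orientation: [3.074, 0.105, -0.6]
contact_force: [0.5, 2.1, -2.7]
grip_width: 0.0224
gripper_force: 60.2
```

>>> {"name": "step_arm", "arguments": {"rows": [[0, 0, 0, -0.002, 0.03, 0], [0, 0, 0, -0.004, 0.06, 0], [0, 0, 0, -0.006, 0.09, 0], [0, 0, 0, -0.008, 0.13, 0], [0, 0, 0, -0.008, 0.13, 0]]}}

```text
clock: 4.37
tcp_pos: [0.5576, -0.366, 0.2329]
orientation: [2.876, 0.1, -1.214]
contact_force: [-1.2, 1.9, -4.7]
grip_width: 0.0225
gripper_force: 60.2
```

>>> {"name": "step_arm", "arguments": {"rows": [[-0.01, 0.04, 0, 0, 0, -0.02], [-0.02, 0.08, 0, 0, 0, -0.04], [-0.03, 0.12, 0, 0, 0, -0.06], [-0.04, 0.16, 0, 0, 0, -0.08], [-0.05, 0.2, 0, 0, 0, -0.0995]]}}

```text
clock: 4.78
tcp_pos: [0.5266, -0.248, 0.2405]
orientation: [-2.794, 0.358, 1.152]
contact_force: [-0.7, 0.6, -0.8]
grip_width: 0.0225
gripper_force: 60.2
```

>>> {"name": "step_arm", "arguments": {"rows": [[-0.01, 0.04, 0, 0, 0, 0], [-0.02, 0.08, 0, 0, 0, 0], [-0.03, 0.12, 0, 0, 0, 0], [-0.05, 0.16, 0, 0, 0, 0], [-0.06, 0.2, 0, 0, 0, 0]]}}

```text
clock: 5.2
tcp_pos: [0.4898, -0.1281, 0.2407]
orientation: [-2.795, 0.355, 1.152]
contact_force: [0.1, -0.4, -0.3]
grip_width: 0.0223
gripper_force: 60.2
```

>>> {"name": "step_arm", "arguments": {"rows": [[-0.01, 0.05, 0, 0, 0, 0], [-0.03, 0.1, 0, 0, 0, 0], [-0.05, 0.16, 0, 0, 0, 0], [-0.06, 0.22, 0, 0, 0, 0], [-0.068, 0.277, 0, 0, 0, 0]]}}

```text
clock: 5.62
tcp_pos: [0.4494, 0.0388, 0.2408]
orientation: [-2.794, 0.355, 1.151]
contact_force: [0.5, 1.0, -0.8]
grip_width: 0.0225
gripper_force: 60.2
```

>>> {"name": "step_arm", "arguments": {"rows": [[0, 0, 0, 0, 0, 0], [0, 0, 0, 0, 0, 0], [0, 0, 0, 0, 0, 0]]}}

```text
clock: 5.87
tcp_pos: [0.4504, 0.0366, 0.2407]
orientation: [-2.795, 0.354, 1.154]
contact_force: [-0.2, -0.7, -1.0]
grip_width: 0.0224
gripper_force: 60.1
```

Run:
```python
from h import *
from scipy.spatial.transform import Rotation as Q
o=r.get_obs();p=o["tcp_pos"];M=Q.from_rotvec(o["orientation"]).as_matrix()
print(p.round(4),M.round(3).tolist(),o["joints"].round(2))
n=p+M@[.158,0,.009];print("pred nose",n,proj("top",n),proj("side",n))
a=grab("top","t2.png");b=grab("side","s2.png")
def c(im,u,w=60,h=56,f=6):
    x,y=int(u[0])-w//2,int(u[1])-h//2; print("origin",x,y); return cv2.resize(im[y:y+h,x:x+w],(w*f,h*f),interpolation=cv2.INTER_CUBIC)
cv2.imwrite("pics/c2.png",np.hstack([c(a,proj("top",n)),c(b,proj("side",n))]))
```

```text
[0.4504 0.0366 0.2407] [[0.686, -0.25, -0.683], [-0.176, -0.968, 0.177], [-0.706, -0.001, -0.708]] [-0.07  0.55  0.01  1.67 -0.23  1.68 -1.82]
pred nose [0.55268746 0.01031621 0.12282451] [231.00368787 229.98323024] [266.59876314 146.65698967]
origin 201 201
origin 236 118
```

View pics/c2.png

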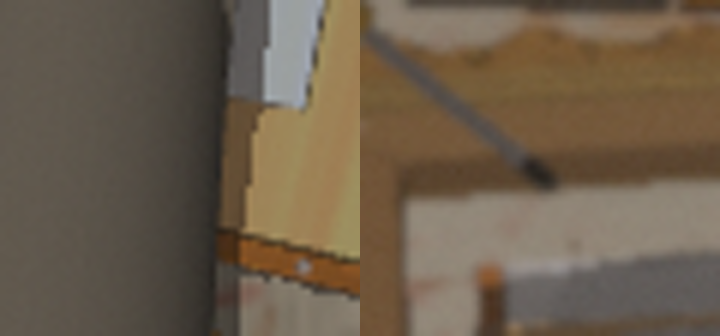

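The side view shows the nose's ball at about (266.5,147), within a pixel of the pose worked out from the grasp, so the stick sits true in the gripper. I'll lower the nose between the plate and the -x wooden wall.

>>> {"name": "step_arm", "arguments": {"rows": [[0.03, 0.025, 0, 0, 0, 0], [0.0317, 0.0255, -0.03, 0, 0, 0], [0.0317, 0.0255, -0.07, 0, 0, 0], [0.0317, 0.0255, -0.11, 0, 0, 0], [0.0317, 0.0255, -0.14, 0, 0, 0]]}}

```text
clock: 6.38
tcp_pos: [0.4697, 0.0514, 0.1546]
orientation: [-2.794, 0.355, 1.159]
contact_force: [-0.4, -0.3, -1.4]
grip_width: 0.0225
gripper_force: 60.3
```

>>> {"name": "step_arm", "arguments": {"rows": [[0, 0, -0.01, 0, 0, 0], [0, 0, -0.02, 0, 0, 0], [0, 0, -0.03, 0, 0, 0], [0, 0, -0.04, 0, 0, 0], [0, 0, -0.04, 0, 0, 0]]}}

```text
clock: 6.8
tcp_pos: [0.47, 0.0527, 0.1323]
orientation: [-2.794, 0.351, 1.159]
contact_force: [0.5, -0.9, 0.2]
grip_width: 0.0223
gripper_force: 60.4
```

```bash
cat >> h.py <<'E'
from scipy.spatial.transform import Rotation as Q
JR,JT=np.array([[.9688,.248],[-.248,.9688]]),np.array([.6187,-.0009])
def state():
    o=r.get_obs();p=o["tcp_pos"];M=Q.from_rotvec(o["orientation"]).as_matrix()
    n=p+M@[.158,0,.009]; print("nose",n.round(4),"jig",(JR.T@(n[:2]-JT)).round(4),"F",o["contact_force"].round(1)); return n
E
python3 - <<'E'
from h import *
n=state(); b=grab("side"); u=proj("side",n); print(u)
cv2.imwrite("pics/c3.png",cv2.resize(b[140:220,240:350],None,fx=6,fy=6,interpolation=cv2.INTER_CUBIC))
E
```

```text
nose [0.572  0.0267 0.0141] jig [-0.052   0.0152] F [ 0.5 -0.9  0.2]
[274.43628444 179.99052872]
```

View pics/c3.png

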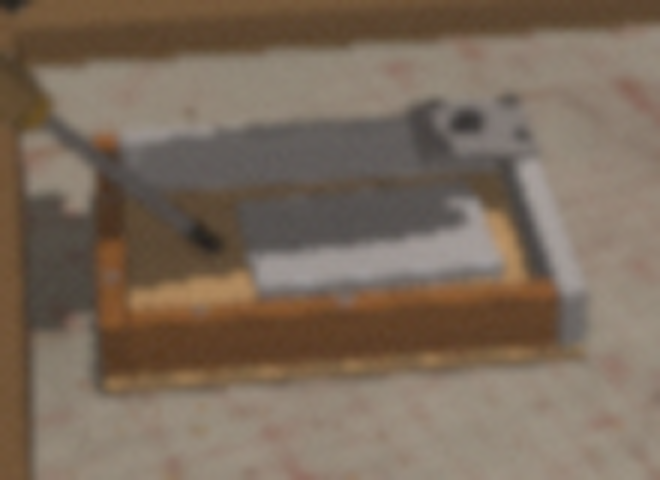

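The picture shows the nose at (274.5,180) on the jig floor in front of the plate's -x edge, just as predicted. Pushing along the jig's +x.

>>> {"name": "step_arm", "arguments": {"rows": [[0.0048, -0.0012, 0, 0, 0, 0], [0.0097, -0.0025, 0, 0, 0, 0], [0.0145, -0.0037, 0, 0, 0, 0], [0.0194, -0.005, 0, 0, 0, 0], [0.0242, -0.0062, 0, 0, 0, 0]]}}

```text
clock: 7.27
tcp_pos: [0.4834, 0.0496, 0.1334]
orientation: [-2.792, 0.349, 1.165]
contact_force: [-7.3, 2.2, 7.0]
grip_width: 0.0226
gripper_force: 60.3
```

>>> {"name": "step_arm", "arguments": {"rows": [[0.0026, -0.0007, 0, 0, 0, 0], [0.0052, -0.0013, 0, 0, 0, 0], [0.0078, -0.002, 0, 0, 0, 0], [0.0103, -0.0026, 0, 0, 0, 0], [0.0129, -0.0033, 0, 0, 0, 0]]}}

```text
clock: 7.68
tcp_pos: [0.4905, 0.048, 0.1336]
orientation: [-2.791, 0.349, 1.167]
contact_force: [-7.3, 0.7, 6.9]
grip_width: 0.0227
gripper_force: 60.3
```

>>> {"name": "step_arm", "arguments": {"rows": [[0.0016, -0.0004, 0, 0, 0, 0], [0.0032, -0.0008, 0, 0, 0, 0], [0.0032, -0.0008, 0, 0, 0, 0]]}}

```text
clock: 7.93
tcp_pos: [0.4929, 0.0473, 0.1334]
orientation: [-2.791, 0.349, 1.165]
contact_force: [-5.4, 0.4, 5.8]
grip_width: 0.0221
gripper_force: 60.3
```

Run:
```python
from h import *
state()
```

```text
nose [0.5944 0.0216 0.0147] jig [-0.0291  0.0158] F [-5.4  0.4  5.8]
```

>>> {"name": "step_arm", "arguments": {"rows": [[0.0016, -0.0004, 0.0015, 0, 0, 0], [0.0032, -0.0008, 0.0015, 0, 0, 0], [0.0032, -0.0008, 0.0015, 0, 0, 0]]}}

```text
clock: 8.18
tcp_pos: [0.4956, 0.0465, 0.1336]
orientation: [-2.793, 0.35, 1.162]
contact_force: [-3.8, 1.7, 2.5]
grip_width: 0.0225
gripper_force: 60.2
```

>>> {"name": "step_arm", "arguments": {"rows": [[0.0016, -0.0004, 0, 0, 0, 0], [0.0032, -0.0008, 0, 0, 0, 0], [0.0032, -0.0008, 0, 0, 0, 0]]}}

```text
clock: 8.43
tcp_pos: [0.4964, 0.0464, 0.1341]
orientation: [-2.791, 0.349, 1.166]
contact_force: [-7.9, 2.5, 6.8]
grip_width: 0.0225
gripper_force: 60.2
```

Run:
```python
from h import *
state(); b=grab("side","s4.png")
cv2.imwrite("pics/c4.png",cv2.resize(b[145:215,250:345],None,fx=8,fy=8,interpolation=cv2.INTER_CUBIC))
```

```text
nose [0.5978 0.0206 0.0154] jig [-0.0256  0.0157] F [-7.9  2.5  6.8]
```

View pics/c4.png

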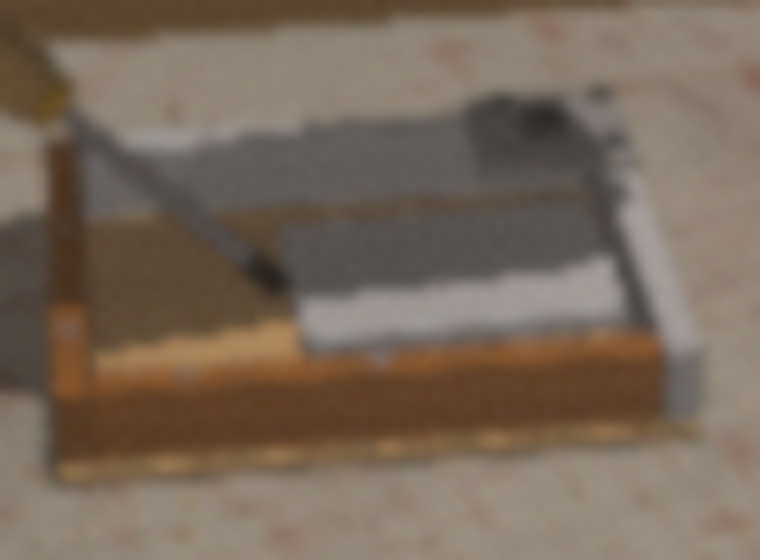

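The picture shows the plate's +x edge close against the far aluminium wall, and the nose at jig x = -25.6 mm, which is where a seated plate would put it. I'll back off, lift over and go to the -y side.

>>> {"name": "step_arm", "arguments": {"rows": [[-0.008, 0.002, 0, 0, 0, 0], [-0.0161, 0.0041, 0, 0, 0, 0], [-0.0161, 0.0041, 0.03, 0, 0, 0], [-0.0161, 0.0041, 0.06, 0, 0, 0], [-0.0161, 0.0041, 0.083, 0, 0, 0]]}}

```text
clock: 8.9
tcp_pos: [0.4887, 0.048, 0.1839]
orientation: [-2.795, 0.352, 1.156]
contact_force: [0.2, -0.0, -1.2]
grip_width: 0.0225
gripper_force: 60.2
```

>>> {"name": "step_arm", "arguments": {"rows": [[0.025, -0.04, 0, 0, 0, 0], [0.05, -0.08, 0, 0, 0, 0], [0.0786, -0.1297, 0, 0, 0, 0], [0.0786, -0.1297, 0, 0, 0, 0], [0.0786, -0.1297, 0, 0, 0, 0]]}}

```text
clock: 9.32
tcp_pos: [0.5362, -0.0322, 0.1827]
orientation: [-2.795, 0.358, 1.156]
contact_force: [0.3, 0.6, -0.8]
grip_width: 0.0225
gripper_force: 60.3
```

Run:
```python
from h import *
state()
b=grab("side","s5.png"); print(proj("side",[*(JT+JR@[.035,-.0275]),.016]))
cv2.imwrite("pics/c5.png",cv2.resize(b[145:215,250:345],None,fx=8,fy=8,interpolation=cv2.INTER_CUBIC))
```

```text
nose [ 0.6382 -0.0588  0.0647] jig [ 0.0333 -0.0513] F [ 0.3  0.6 -0.8]
[308.22119512 185.18800159]
```

View pics/c5.png

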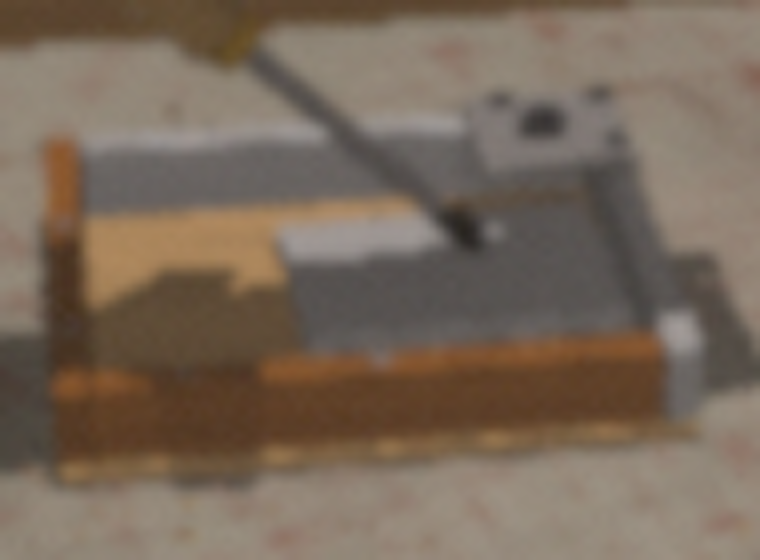

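Run:
```python
from h import *
for c in[(277,230),(305,355)]:
    p=ray("side",(250+c[0]/8-.4,145+c[1]/8-.4),.016);print((JR.T@(p[:2]-JT)).round(4))
```

```text
[-0.0233  0.0458]
[-0.0202 -0.0399]
```

From the side view, the plate's -y edge lies at jig y of about -35 mm and its -x edge at about -21 mm. Nose at y = -51 mm clears it. Lowering and pushing +y.

>>> {"name": "step_arm", "arguments": {"rows": [[0, 0, -0.03, 0, 0, 0], [0, 0, -0.055, 0, 0, 0], [0, 0, -0.07, 0, 0, 0], [0, 0, -0.082, 0, 0, 0], [0, 0, -0.082, 0, 0, 0]]}}

```text
clock: 9.78
tcp_pos: [0.5345, -0.0289, 0.1327]
orientation: [-2.793, 0.349, 1.163]
contact_force: [1.1, 0.6, 0.4]
grip_width: 0.0223
gripper_force: 60.4
```

>>> {"name": "step_arm", "arguments": {"rows": [[0.0012, 0.0048, 0, 0, 0, 0], [0.0025, 0.0097, 0, 0, 0, 0], [0.0037, 0.0145, 0, 0, 0, 0], [0.005, 0.0194, 0, 0, 0, 0], [0.0062, 0.0242, 0, 0, 0, 0]]}}

```text
clock: 10.2
tcp_pos: [0.5393, -0.0145, 0.1343]
orientation: [-2.794, 0.35, 1.159]
contact_force: [-0.3, -0.1, -1.6]
grip_width: 0.0226
gripper_force: 60.2
```

>>> {"name": "step_arm", "arguments": {"rows": [[0.0012, 0.0048, 0, 0, 0, 0], [0.0025, 0.0097, 0, 0, 0, 0], [0.0037, 0.0145, 0, 0, 0, 0], [0.0045, 0.0178, 0, 0, 0, 0], [0.0045, 0.0178, 0, 0, 0, 0]]}}

```text
clock: 10.62
tcp_pos: [0.5417, -0.0041, 0.134]
orientation: [-2.794, 0.35, 1.16]
contact_force: [-0.4, -1.5, -0.2]
grip_width: 0.0227
gripper_force: 60.3
```

Run:
```python
from h import *
state()
```

```text
nose [ 0.6436 -0.03    0.0158] jig [ 0.0313 -0.022 ] F [-0.4 -1.5 -0.2]
```

>>> {"name": "step_arm", "arguments": {"rows": [[0.0008, 0.0032, 0, 0, 0, 0], [0.0017, 0.0065, 0, 0, 0, 0], [0.0025, 0.0097, 0, 0, 0, 0], [0.0033, 0.0129, 0, 0, 0, 0], [0.0037, 0.0145, 0, 0, 0, 0]]}}

```text
clock: 11.03
tcp_pos: [0.544, 0.0048, 0.1339]
orientation: [-2.794, 0.35, 1.16]
contact_force: [-0.6, -1.4, -0.2]
grip_width: 0.0225
gripper_force: 60.3
```

>>> {"name": "step_arm", "arguments": {"rows": [[0.0004, 0.0016, 0, 0, 0, 0], [0.0008, 0.0032, 0, 0, 0, 0], [0.0008, 0.0032, 0, 0, 0, 0]]}}

```text
clock: 11.28
tcp_pos: [0.5445, 0.0066, 0.134]
orientation: [-2.794, 0.35, 1.159]
contact_force: [-0.4, -1.4, 0.1]
grip_width: 0.0227
gripper_force: 60.2
```

>>> {"name": "step_arm", "arguments": {"rows": [[0.0004, 0.0016, 0, 0, 0, 0], [0.0008, 0.0032, 0, 0, 0, 0], [0.0008, 0.0032, 0, 0, 0, 0]]}}

```text
clock: 11.53
tcp_pos: [0.545, 0.0085, 0.134]
orientation: [-2.794, 0.35, 1.159]
contact_force: [-0.9, -2.0, 0.2]
grip_width: 0.0224
gripper_force: 60.2
```

Run:
```python
from h import *
state()
```

```text
nose [ 0.647  -0.0174  0.0158] jig [ 0.0315 -0.009 ] F [-0.9 -2.   0.2]
```

Near the wall. A few more 2 mm steps, watching the force.

>>> {"name": "step_arm", "arguments": {"rows": [[0.0004, 0.0016, 0, 0, 0, 0], [0.0008, 0.0032, 0, 0, 0, 0], [0.0008, 0.0032, 0, 0, 0, 0]]}}

```text
clock: 11.78
tcp_pos: [0.5455, 0.0105, 0.134]
orientation: [-2.794, 0.35, 1.159]
contact_force: [-0.9, -2.0, -0.2]
grip_width: 0.0221
gripper_force: 60.2
```

Run:
```python
from h import *
state()
```

```text
nose [ 0.6474 -0.0154  0.0158] jig [ 0.0314 -0.0069] F [-0.9 -2.  -0.2]
```

>>> {"name": "step_arm", "arguments": {"rows": [[0.0004, 0.0016, 0, 0, 0, 0], [0.0008, 0.0032, 0, 0, 0, 0], [0.0008, 0.0032, 0, 0, 0, 0]]}}

```text
clock: 12.03
tcp_pos: [0.5457, 0.0116, 0.134]
orientation: [-2.795, 0.352, 1.16]
contact_force: [-2.7, -3.0, 0.2]
grip_width: 0.0222
gripper_force: 60.3
```

Run:
```python
from h import *
state(); b=grab("side","s6.png")
cv2.imwrite("pics/c6.png",cv2.resize(b[145:215,250:345],None,fx=8,fy=8,interpolation=cv2.INTER_CUBIC))
```

```text
nose [ 0.6476 -0.0145  0.0157] jig [ 0.0314 -0.006 ] F [-2.7 -3.   0.2]
```

View pics/c6.png

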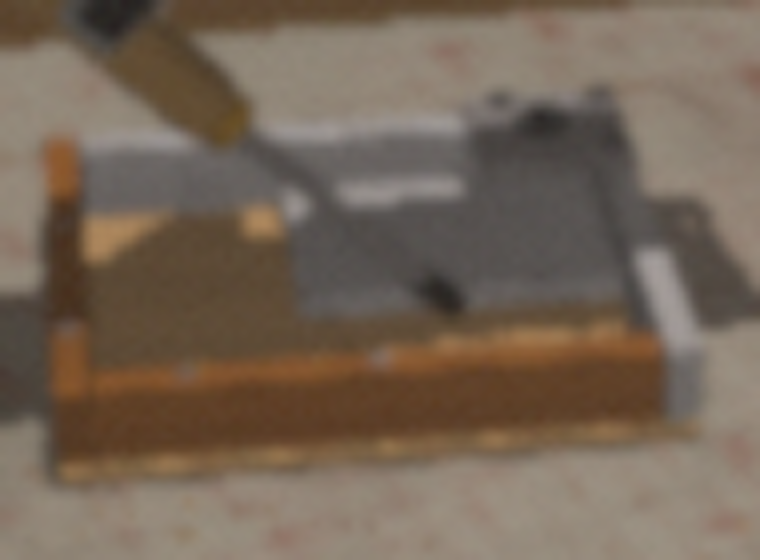

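The picture shows the plate close against the +y wall and the nose at its -y edge. The force is starting to rise, so I'll press a little more.

>>> {"name": "step_arm", "arguments": {"rows": [[0.0004, 0.0016, 0, 0, 0, 0], [0.0008, 0.0032, 0, 0, 0, 0], [0.0008, 0.0032, 0, 0, 0, 0]]}}

```text
clock: 12.33
tcp_pos: [0.546, 0.0128, 0.134]
orientation: [-2.795, 0.354, 1.161]
contact_force: [-2.8, -5.5, 0.5]
grip_width: 0.0223
gripper_force: 60.6
```

>>> {"name": "step_arm", "arguments": {"rows": [[0.0004, 0.0016, 0, 0, 0, 0], [0.0008, 0.0032, 0, 0, 0, 0], [0.0008, 0.0032, 0, 0, 0, 0]]}}

```text
clock: 12.58
tcp_pos: [0.5463, 0.0138, 0.134]
orientation: [-2.796, 0.356, 1.162]
contact_force: [-3.6, -6.9, 0.5]
grip_width: 0.0224
gripper_force: 61.0
```

Run:
```python
from h import *
state()
```

```text
nose [ 0.648  -0.0128  0.0156] jig [ 0.0313 -0.0042] F [-3.6 -6.9  0.5]
```

>>> {"name": "step_arm", "arguments": {"rows": [[-0.002, -0.008, 0, 0, 0, 0], [-0.0062, -0.0242, 0, 0, 0, 0], [-0.0062, -0.0242, 0.04, 0, 0, 0], [-0.0062, -0.0242, 0.08, 0, 0, 0], [-0.0062, -0.0242, 0.12, 0, 0, 0]]}}

```text
clock: 13.0
tcp_pos: [0.5431, 0.002, 0.2067]
orientation: [-2.792, 0.348, 1.159]
contact_force: [-0.1, -0.3, -0.8]
grip_width: 0.0222
gripper_force: 60.2
```

>>> {"name": "step_arm", "arguments": {"rows": [[0, -0.06, 0.02, 0, 0, 0], [0, -0.12, 0.02, 0, 0, 0], [0, -0.18, 0.02, 0, 0, 0], [0, -0.24, 0.02, 0, 0, 0], [0, -0.3, 0.02, 0, 0, 0]]}}

```text
clock: 13.42
tcp_pos: [0.5435, -0.1795, 0.2182]
orientation: [-2.794, 0.347, 1.156]
contact_force: [0.7, -0.3, -1.6]
grip_width: 0.0227
gripper_force: 60.2
```

>>> {"name": "step_arm", "arguments": {"rows": [[0, -0.06, 0, 0, 0, 0], [0, -0.12, 0, 0, 0, 0], [0, -0.15, 0, 0, 0, 0], [0, -0.15, 0, 0, 0, 0]]}}

```text
clock: 13.75
tcp_pos: [0.5418, -0.2738, 0.2176]
orientation: [-2.793, 0.36, 1.158]
contact_force: [-1.0, 0.0, -1.0]
grip_width: 0.0225
gripper_force: 60.2
```

Run:
```python
from h import *
n=state(); print(proj("side",n),proj("top",n))
a=grab("top","t7.png");b=grab("side","s7.png")
x=cv2.resize(a[145:255,190:300],None,fx=5,fy=5,interpolation=cv2.INTER_CUBIC)
y=cv2.resize(b[int(proj("side",n)[1])-55:int(proj("side",n)[1])+55,int(proj("side",n)[0])-25:int(proj("side",n)[0])+25],None,fx=5,fy=5)
cv2.imwrite("pics/c7.png",np.hstack([x,y]))
```

```text
nose [ 0.6436 -0.3006  0.0995] jig [ 0.0985 -0.2842] F [-1.  0. -1.]
[355.48713194 211.72954425] [363.49933554 190.89704277]
```

View pics/c7.png

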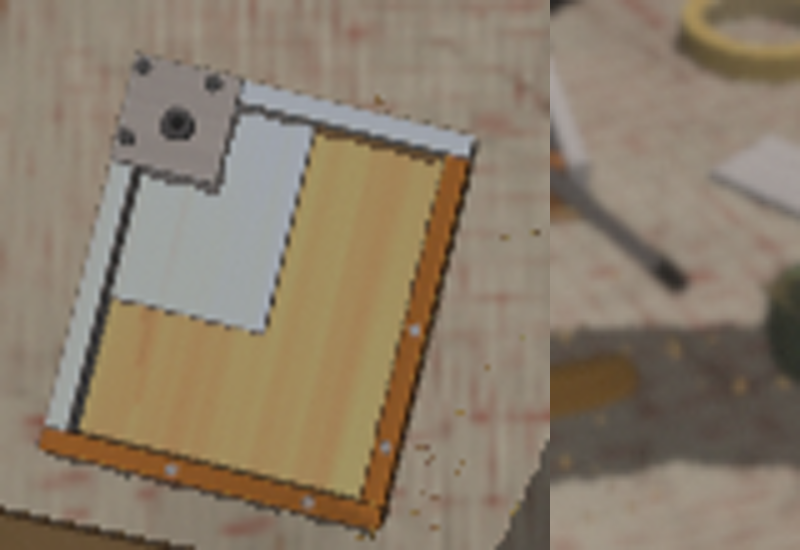

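The picture shows the plate square in the stop corner, with crop corners (315,128), (265,331) and (112,300). I'll check these against the walls.

Run:
```python
from h import *
cr=lambda x,y:(190+x/5-.4,145+y/5-.4)
for c in[(315,128),(265,331),(112,300)]:
    p=ray("top",cr(*c),.016);print((JR.T@(p[:2]-JT)).round(4))
# sub-pixel edges: fit lines to the +x,-y edges of the plate in both images of the jig
a=cv2.imread("pics/t7.png"); hsv=cv2.cvtColor(a,cv2.COLOR_BGR2HSV)
# -y edge and -x edge: white->wood transition (saturation 50% crossing) along jig rows
S=hsv[:,:,1].astype(np.float32)
def prof(p0,d,L=.016,z=.016,n=65):
    t=np.linspace(-L/2,L/2,n); uv=np.array([proj("top",[*(JT+JR@(np.array(p0)+k*np.array(d))),z]) for k in t],np.float32)
    v=cv2.remap(S,uv[None,:,0],uv[None,:,1],cv2.INTER_LINEAR)[0]; m=(v[:8].mean()+v[-8:].mean())/2
    return t[np.argmin(np.abs(v-m))]
ex=[-.015+.01*i for i in range(10)]; f=np.array([prof((x,-.005),(0,-1)) for x in ex]); print("-y edge y:",(-.005-f).round(4)," slope deg",np.degrees(np.polyfit(ex,-f,1)[0]))
ey=[.0+.01*i for i in range(7)]; g=np.array([prof((-.02,y),(-1,0)) for y in ey]); print("-x edge x:",(-.02-g).round(4)," slope deg",np.degrees(np.polyfit(ey,-g,1)[0]))
```

```text
[ 0.0879 -0.0037]
[-0.0186 -0.0049]
[-0.0222  0.0741]
-y edge y: [-0.0042 -0.0045 -0.004  -0.004  -0.004  -0.004  -0.004  -0.0042 -0.0042
 -0.0042]  slope deg 0.017362357428206895
-x edge x: [-0.021  -0.0205 -0.021  -0.0212 -0.0212 -0.021  -0.021 ]  slope deg -0.2557847299691176
```

The slopes are under 0.3°. The y side is seated, and x reads about 1 mm short, which is within calibration error. I'll make one more gentle +x press to be sure.

>>> {"name": "step_arm", "arguments": {"rows": [[-0.01, 0.06, 0, 0, 0, 0], [-0.02, 0.12, 0, 0, 0, 0], [-0.03, 0.18, 0, 0, 0, 0], [-0.04, 0.24, 0, 0, 0, 0], [-0.05, 0.3, 0, 0, 0, 0]]}}

```text
clock: 14.27
tcp_pos: [0.5128, -0.0842, 0.2183]
orientation: [-2.794, 0.344, 1.159]
contact_force: [0.7, 0.5, -1.7]
grip_width: 0.0224
gripper_force: 60.3
```

>>> {"name": "step_arm", "arguments": {"rows": [[-0.01, 0.06, 0, 0, 0, 0], [-0.02, 0.12, 0, 0, 0, 0], [-0.03, 0.18, 0, 0, 0, 0], [-0.045, 0.24, 0, 0, 0, 0], [-0.0567, 0.2817, 0, 0, 0, 0]]}}

```text
clock: 14.68
tcp_pos: [0.4774, 0.0868, 0.2187]
orientation: [-2.793, 0.339, 1.16]
contact_force: [1.0, 0.6, -0.8]
grip_width: 0.0224
gripper_force: 60.2
```

>>> {"name": "step_arm", "arguments": {"rows": [[0, 0, -0.03, 0, 0, 0], [0, 0, -0.06, 0, 0, 0], [0, 0, -0.06, 0, 0, 0], [0, 0, -0.06, 0, 0, 0]]}}

```text
clock: 15.02
tcp_pos: [0.4782, 0.082, 0.1821]
orientation: [-2.793, 0.347, 1.163]
contact_force: [-0.5, -0.4, -0.4]
grip_width: 0.022
gripper_force: 60.2
```

Run:
```python
from h import *
state()
```

```text
nose [0.58   0.0564 0.0636] jig [-0.0517  0.0459] F [-0.5 -0.4 -0.4]
```

>>> {"name": "step_arm", "arguments": {"rows": [[-0.0025, -0.0097, -0.03, 0, 0, 0], [-0.0025, -0.0097, -0.055, 0, 0, 0], [-0.0025, -0.0097, -0.07, 0, 0, 0], [-0.0025, -0.0097, -0.081, 0, 0, 0], [-0.0025, -0.0097, -0.081, 0, 0, 0]]}}

```text
clock: 15.43
tcp_pos: [0.4772, 0.0749, 0.1327]
orientation: [-2.793, 0.351, 1.162]
contact_force: [0.3, -0.5, 1.2]
grip_width: 0.0227
gripper_force: 60.4
```

>>> {"name": "step_arm", "arguments": {"rows": [[0.0065, -0.0016, 0, 0, 0, 0], [0.0129, -0.0033, 0, 0, 0, 0], [0.0194, -0.005, 0, 0, 0, 0], [0.0258, -0.0066, 0, 0, 0, 0], [0.0323, -0.0083, 0, 0, 0, 0]]}}

```text
clock: 15.85
tcp_pos: [0.4977, 0.0694, 0.1336]
orientation: [-2.794, 0.351, 1.158]
contact_force: [-0.2, 0.7, -1.5]
grip_width: 0.0227
gripper_force: 60.2
```

>>> {"name": "step_arm", "arguments": {"rows": [[0.0016, -0.0004, 0, 0, 0, 0], [0.0032, -0.0008, 0, 0, 0, 0], [0.0048, -0.0012, 0, 0, 0, 0], [0.0048, -0.0012, 0, 0, 0, 0]]}}

```text
clock: 16.18
tcp_pos: [0.4999, 0.0689, 0.1334]
orientation: [-2.794, 0.351, 1.16]
contact_force: [0.2, -1.1, -0.5]
grip_width: 0.0228
gripper_force: 60.2
```

Run:
```python
from h import *
state()
```

```text
nose [0.6018 0.0429 0.0152] jig [-0.0272  0.0383] F [ 0.2 -1.1 -0.5]
```

Not in contact yet. Now 2 mm steps with a slight +y bias.

>>> {"name": "step_arm", "arguments": {"rows": [[0.0017, -0.0002, 0, 0, 0, 0], [0.0033, -0.0004, 0, 0, 0, 0], [0.0033, -0.0004, 0, 0, 0, 0]]}}

```text
clock: 16.43
tcp_pos: [0.5019, 0.0686, 0.1334]
orientation: [-2.794, 0.351, 1.159]
contact_force: [-0.8, 1.2, 0.2]
grip_width: 0.0221
gripper_force: 60.2
```

>>> {"name": "step_arm", "arguments": {"rows": [[0.0017, -0.0002, 0, 0, 0, 0], [0.0033, -0.0004, 0, 0, 0, 0], [0.0033, -0.0004, 0, 0, 0, 0]]}}

```text
clock: 16.68
tcp_pos: [0.5031, 0.0686, 0.1338]
orientation: [-2.793, 0.35, 1.163]
contact_force: [-3.6, 0.2, 3.8]
grip_width: 0.0226
gripper_force: 60.2
```

Run:
```python
from h import *
state()
```

```text
nose [0.6047 0.0427 0.0153] jig [-0.0244  0.0388] F [-3.6  0.2  3.8]
```

>>> {"name": "step_arm", "arguments": {"rows": [[0.0017, -0.0002, 0, 0, 0, 0], [0.0033, -0.0004, 0, 0, 0, 0], [0.0033, -0.0004, 0, 0, 0, 0]]}}

```text
clock: 16.93
tcp_pos: [0.5039, 0.0685, 0.1343]
orientation: [-2.791, 0.35, 1.168]
contact_force: [-7.9, 0.5, 6.6]
grip_width: 0.0223
gripper_force: 60.2
```

Run:
```python
from h import *
state()
```

```text
nose [0.6052 0.0428 0.0154] jig [-0.0239  0.039 ] F [-7.9  0.5  6.6]
```

The force rises while the nose stays put, so the plate is seated in x. Now backing off, lifting, and carrying the stick back to where it lay.

>>> {"name": "step_arm", "arguments": {"rows": [[-0.0081, 0.0021, 0, 0, 0, 0], [-0.0161, 0.0041, 0, 0, 0, 0], [-0.0161, 0.0041, 0.05, 0, 0, 0], [-0.0161, 0.0041, 0.11, 0, 0, 0], [-0.0161, 0.0041, 0.17, 0, 0, 0]]}}

```text
clock: 17.35
tcp_pos: [0.4958, 0.0705, 0.2358]
orientation: [-2.794, 0.351, 1.16]
contact_force: [0.6, 0.0, -1.0]
grip_width: 0.0226
gripper_force: 60.2
```

>>> {"name": "step_arm", "arguments": {"rows": [[0.01, -0.06, 0.01, 0, 0, 0], [0.02, -0.12, 0.01, 0, 0, 0], [0.03, -0.18, 0.01, 0, 0, 0], [0.04, -0.24, 0.01, 0, 0, 0], [0.05, -0.3, 0.01, 0, 0, 0]]}}

```text
clock: 17.77
tcp_pos: [0.5265, -0.1112, 0.2413]
orientation: [-2.796, 0.351, 1.157]
contact_force: [1.0, 0.2, -0.7]
grip_width: 0.0227
gripper_force: 60.2
```

>>> {"name": "step_arm", "arguments": {"rows": [[0.01, -0.05, 0, 0, 0, 0.02], [0.02, -0.1, 0, 0, 0, 0.04], [0.03, -0.15, 0, 0, 0, 0.06], [0.04, -0.2, 0, 0, 0, 0.08], [0.05, -0.25, 0, 0, 0, 0.0995]]}}

```text
clock: 18.18
tcp_pos: [0.5567, -0.2609, 0.2409]
orientation: [2.878, 0.096, -1.193]
contact_force: [0.5, 0.2, -1.6]
grip_width: 0.0226
gripper_force: 60.2
```

>>> {"name": "step_arm", "arguments": {"rows": [[0.002, -0.05, 0, 0, 0, 0], [0.005, -0.1, 0, 0, 0, 0], [0.005, -0.15, 0, 0, 0, 0], [0.005, -0.183, 0, 0, 0, 0], [0.005, -0.183, 0, 0, 0, 0]]}}

```text
clock: 18.6
tcp_pos: [0.5571, -0.3749, 0.2409]
orientation: [2.877, 0.08, -1.195]
contact_force: [-1.1, -0.3, -0.7]
grip_width: 0.0224
gripper_force: 60.2
```

>>> {"name": "step_arm", "arguments": {"rows": [[0, 0, 0, 0.002, -0.03, 0], [0, 0, 0, 0.004, -0.06, 0], [0, 0, 0, 0.006, -0.09, 0], [0, 0, 0, 0.0075, -0.12, 0], [0, 0, 0, 0.0075, -0.12, 0]]}}

```text
clock: 19.02
tcp_pos: [0.5576, -0.371, 0.2445]
orientation: [3.063, 0.09, -0.624]
contact_force: [0.4, -1.9, 0.4]
grip_width: 0.0228
gripper_force: 60.2
```

>>> {"name": "step_arm", "arguments": {"rows": [[0, 0, 0, 0.002, -0.03, 0], [0, 0, 0, 0.004, -0.06, 0], [0, 0, 0, 0.006, -0.09, 0], [0, 0, 0, 0.008, -0.13, 0], [0, 0, 0, 0.008, -0.13, 0]]}}

```text
clock: 19.43
tcp_pos: [0.5549, -0.3707, 0.2412]
orientation: [3.14, 0.092, 0.001]
contact_force: [-1.3, -0.5, -0.6]
grip_width: 0.0227
gripper_force: 60.2
```

>>> {"name": "step_arm", "arguments": {"rows": [[0, 0, 0, 0, 0, 0], [0, 0, 0, 0, 0, 0], [0, 0, 0, 0, 0, 0]]}}

```text
clock: 19.68
tcp_pos: [0.5609, -0.368, 0.2409]
orientation: [-3.139, -0.103, 0.003]
contact_force: [0.1, 1.3, -1.4]
grip_width: 0.0224
gripper_force: 60.2
```

Run:
```python
from h import *
state(); o=r.get_obs(); print(o["tcp_pos"].round(4),Q.from_rotvec(o["orientation"]).as_matrix().round(3).tolist())
grab("top","t8.png")
a=cv2.imread("pics/t8.png"); S=cv2.cvtColor(a,cv2.COLOR_BGR2HSV)[:,:,1].astype(np.float32)
def prof(p0,d,L=.016,z=.016,n=65):
    t=np.linspace(-L/2,L/2,n); uv=np.array([proj("top",[*(JT+JR@(np.array(p0)+k*np.array(d))),z]) for k in t],np.float32)
    v=cv2.remap(S,uv[None,:,0],uv[None,:,1],cv2.INTER_LINEAR)[0]; m=(v[:8].mean()+v[-8:].mean())/2
    return t[np.argmin(np.abs(v-m))]
print([round(-.005-prof((x,-.005),(0,-1)),4) for x in np.arange(-.01,.08,.02)],[round(-.02-prof((-.02,y),(-1,0)),4) for y in np.arange(.005,.07,.015)])
```

```text
nose [ 0.7185 -0.3577  0.2317] jig [ 0.1852 -0.3209] F [ 0.1  1.3 -1.4]
[ 0.5609 -0.368   0.2409] [[0.998, 0.065, -0.002], [0.065, -0.998, 0.001], [-0.002, -0.001, -1.0]]
[np.float64(-0.005), np.float64(-0.0048), np.float64(-0.0048), np.float64(-0.0045), np.float64(-0.0048)] [np.float64(-0.0205), np.float64(-0.021), np.float64(-0.0205), np.float64(-0.021), np.float64(-0.0212)]
```

The plate reads -4.8 mm and -20.9 mm against seated values of -5 and -20, unchanged along both edges, so it is seated. Lowering the stick.

>>> {"name": "step_arm", "arguments": {"rows": [[0, 0, -0.06, 0, 0, 0], [0, 0, -0.12, 0, 0, 0], [0, 0, -0.18, 0, 0, 0], [0, 0, -0.24, 0, 0, 0], [0, 0, -0.28, 0, 0, 0]]}}

```text
clock: 20.15
tcp_pos: [0.5588, -0.3674, 0.0691]
orientation: [-3.137, -0.102, 0.007]
contact_force: [-0.4, 0.4, -0.9]
grip_width: 0.0223
gripper_force: 60.2
```

>>> {"name": "step_arm", "arguments": {"rows": [[0, 0, -0.02, 0, 0, 0], [0, 0, -0.04, 0, 0, 0], [0, 0, -0.06, 0, 0, 0], [0, 0, -0.07, 0, 0, 0], [0, 0, -0.07, 0, 0, 0]]}}

```text
clock: 20.57
tcp_pos: [0.5591, -0.369, 0.0307]
orientation: [-3.14, -0.099, 0.001]
contact_force: [-0.7, -0.6, -0.8]
grip_width: 0.0227
gripper_force: 60.2
```

>>> {"name": "step_arm", "arguments": {"rows": [[0, 0, -0.005, 0, 0, 0], [0, 0, -0.01, 0, 0, 0], [0, 0, -0.015, 0, 0, 0], [0, 0, -0.015, 0, 0, 0], [0, 0, -0.015, 0, 0, 0]]}}

```text
clock: 20.98
tcp_pos: [0.5592, -0.3693, 0.0227]
orientation: [3.14, 0.099, 0.0]
contact_force: [-1.3, 0.3, -0.9]
grip_width: 0.0222
gripper_force: 60.2
```

>>> {"name": "step_arm", "arguments": {"rows": [[0, 0, -0.002, 0, 0, 0], [0, 0, -0.0035, 0, 0, 0], [0, 0, -0.0035, 0, 0, 0]]}}

```text
clock: 21.23
tcp_pos: [0.5593, -0.3694, 0.0209]
orientation: [3.14, 0.099, 0.001]
contact_force: [-1.5, 1.0, 3.6]
grip_width: 0.0224
gripper_force: 60.6
```

>>> {"name": "step_arm", "arguments": {"rows": [[0, 0, 0, 0, 0, 0], [0, 0, 0, 0, 0, 0], [0, 0, 0, 0, 0, 0], [0, 0, 0, 0, 0, 0], [0, 0, 0, 0, 0, 0]], "jaw": 0.4}}

```text
clock: 21.65
tcp_pos: [0.5591, -0.3692, 0.0202]
orientation: [3.14, 0.099, -0.0]
contact_force: [0.5, -0.0, 0.2]
grip_width: 0.0514
gripper_force: 0.0
```

>>> {"name": "step_arm", "arguments": {"rows": [[0, 0, 0.03, 0, 0, 0], [0, 0, 0.08, 0, 0, 0], [0, 0, 0.13, 0, 0, 0], [0, 0, 0.18, 0, 0, 0], [0, 0, 0.24, 0, 0, 0]]}}

```text
clock: 22.07
tcp_pos: [0.5583, -0.3687, 0.1645]
orientation: [-3.139, -0.099, 0.003]
contact_force: [1.0, -0.1, -0.2]
grip_width: 0.0509
gripper_force: 0.0
```

>>> {"name": "step_arm", "arguments": {"rows": [[-0.04, -0.05, 0.02, 0, 0, 0], [-0.08, -0.1, 0.02, 0, 0, 0], [-0.12, -0.15, 0.02, 0, 0, 0], [-0.12, -0.15, 0.02, 0, 0, 0]]}}

```text
clock: 22.4
tcp_pos: [0.479, -0.4683, 0.1771]
orientation: [3.135, 0.08, -0.006]
contact_force: [-1.7, -2.8, 0.0]
grip_width: 0.0513
gripper_force: 0.0
```

Run:
```python
from h import *
b=grab("side","s9.png");a=grab("top","t9.png");b0=cv2.imread("pics/s0.png");a0=cv2.imread("pics/t0.png")
n=[.7161+.001,-.359];print("expected nose px",proj("side",[*n,.011]),proj("top",[*n,.011]))
for nm,im,im0,n in(("side",b,b0,"side"),("top",a,a0,"top")):
    for lab,i in(("then",im0),("now",im)):
        u=proj(n,[.716,-.359,.011]).astype(int); w=i[u[1]-10:u[1]+10,u[0]-10:u[0]+10].max(2)
        ys,xs=np.where(w<60); print(nm,lab,"dark nose",(xs.mean()+u[0]-10).round(1),(ys.mean()+u[1]-10).round(1),len(xs))
def prof(S,p0,d,L=.016,z=.016,n=65):
    t=np.linspace(-L/2,L/2,n); uv=np.array([proj("top",[*(JT+JR@(np.array(p0)+k*np.array(d))),z]) for k in t],np.float32)
    v=cv2.remap(S,uv[None,:,0],uv[None,:,1],cv2.INTER_LINEAR)[0]; m=(v[:8].mean()+v[-8:].mean())/2
    return t[np.argmin(np.abs(v-m))]
S=cv2.cvtColor(a,cv2.COLOR_BGR2HSV)[:,:,1].astype(np.float32)
print([float(round(-.005-prof(S,(x,-.005),(0,-1)),4)) for x in np.arange(-.01,.08,.02)],[float(round(-.02-prof(S,(-.02,y),(-1,0)),4)) for y in np.arange(.005,.07,.015)])
# gouge & tin regions change
for nm,(x0,x1,y0,y1) in dict(gouge=(325,350,185,272),tin=(322,360,128,168)).items():
    print(nm,cv2.phaseCorrelate(a0[y0:y1,x0:x1,1].astype(np.float32),a[y0:y1,x0:x1,1].astype(np.float32)))
print(r.get_obs()["clock"])
```

```text
expected nose px [397.67417128 254.52892079] [382.22682992 164.5502982 ]
side then dark nose 396.3 255.7 15
side now dark nose 396.3 255.3 12
top then dark nose 382.6 166.4 25
top now dark nose 382.5 166.2 26
[-0.005, -0.0045, -0.0048, -0.0045, -0.0048] [-0.0205, -0.021, -0.0205, -0.021, -0.0212]
gouge ((0.5235619741429627, 0.023844984838049754), 0.9645195627212524)
tin ((-0.037390026320181846, -0.0019116310004037018), 0.9986645232141018)
22.5
```

The stick lies where it was at the start, the bystanders haven't moved, and the plate is seated. Handing in.

```bash
python3 -c "
from bench import r
print(r.hand_in())"
```

```text
the job is handed in; nothing more can be done
None
```

I handed the job in at about 22.5 s; no verdict came back. By my last camera measurement the plate sits square in the stop corner, within about 1 mm of both aluminium walls, the stick lies flat where it started, and the gouge and tin did not move.

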